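Index a flange in the welding jig and seat its locating tongue

TASK

Turn the loose aluminium flange on its jig by gently pushing the lugs at its edge, without lifting it off the spigot, until the V notch in its rim (blue dab) faces the nose of the still drawn-back locating tongue. Then push the tongue by its red post into the notch until it is fully home, and press it there for a moment with about 15 N so that the flange beds hard against the spigot; never load flange or tongue with more than 22 N. Leave the tongue seated, take the gripper away, and do not disturb the hammer, brush, coupling and tin.

Things in the scene. Friction and masses are not known exactly. Their poses are not given: they have to be found in the camera images.
- jig: Green welding jig, fixed; origin on the bench amid its round flange seat (top at 22 mm). Its +x axis points along the yellow tongue channel (walls x 108 to 183 mm, 41 mm across, top at 40). Plate: top at 12 mm, x -95 to 190, y -95 to 95 mm (45 past x 95). The brass spigot (33.4 mm diameter, top at 49) is clamped rigidly 0 to 2.5 mm off the origin, either way along x. Heights are above the bench.
- mark (a point): Point fixed to the jig, 60 mm from the jig's origin on its +x axis, 38 mm above the bench: where the notch's mouth must come, within the flange's play on the spigot. The tongue's steel nose points at it.
- flange: Loose aluminium flange, 0.35 to 0.7 kg, 120 mm diameter, 16 mm thick, 22 to 38 mm above the bench, bore 3.3 mm loose around the spigot. Origin: centre of underside. Notch on its +x axis; lugs at 60, 180, 300 deg from it, 22 mm wide, straight-sided, reaching to 80 mm radius. Rim overhangs the seat: tips fit beside a lug 20 mm above the bench. Turns either way with a few N, stays where left.
- notch (a point): Middle of the mouth of the flange's V notch, 60 mm from the flange's centre, on its top face. Apex of the V 44 mm from the centre, mouth 18 mm wide; a blue dab on the top face beside it.
- seat (a point): Point in the flange's notch, 56 mm from the flange's centre, half-way up: where the centre of the tongue's round nose lies when it is home.
- tongue: Steel tongue, 12 mm wide, 24 to 38 mm above the bench; slides along the jig's x axis, drawn back at the start, up to 56 mm towards the spigot; 36 to 47 mm brings it home. Slide drag 2.5 N; stays where left. Origin on the bench under the centre of its round nose (radius 6 mm). The nose wedges into the V and turns the flange the last few degrees if the notch is within 7 mm of facing it.
- nose (a point): Centre of the tongue's round nose, 31 mm above the bench.
- post (a point): On the axis of the tongue's upright red post, 18 mm diameter, from 38 to 75 mm above the bench; this point is 60 mm above the bench. The post stands 56 mm behind the nose; push it towards the spigot from its outer side.
- hammer: Hammer lying on the bench, 240 mm; leave alone.
- brush: Brush lying on the bench, 220 mm; leave alone.
- coupling: Dark steel pipe coupling standing on end, 60 mm diameter, 45 mm tall; leave alone.
- tin: Blue tin, 72 mm diameter, 110 mm tall; leave alone.
Things that resemble listed ones, but are neither listed nor needed, are in the scene too. There is more than one size of the flange; the job needs the smallest.

How it is judged:
By the outcome, as a careful person would: the job done as asked, in the order asked, and still so for the second after the job is handed in, with the robot touching nothing.
It also fails if it takes over 72 s, if anything falls off the work surface, if the arm or the gripper's body presses on something with over 40 N, if the wrist force passes 120 N, or if a joint passes its speed limit or range.

ROBOT

A 6-joint arm with a two-finger parallel gripper is mounted at the origin on the work surface. World frame = base frame: x ahead of the robot, y to its left, z up, the work surface at z = 0. Lengths are in mm, angles in rad, forces in N, time in s.
With the tool pointing down it reaches from about 300 to 775 mm from the base axis. Payload 14.6 kg.
Tool frame: the origin (TCP) lies at the very end of the fingers, on their centre line; the grasp point (between the pads) lies 19 mm behind it; z points along the fingers, y is the line along which they close (so a half turn about z gives the same grasp; the last joint's range is limited). The gripper opens to 85 mm and grips with 20 to 120 N. Pads are 22 mm wide; open, the fingers measure 114 mm over their backs; the gripper's body (76 mm by 85 mm) begins 54 mm behind the grasp point. The pads swing forward as they close: fully open they stand 13 mm farther back than shut.
Start: joints at [1.174, 0.3, 1.521, -0, 1.321, -0.067], TCP at [178.117, 520.35, 231.281] pointing down, gripper open.
Joint ranges: [-3.03, 3.03], [-0.79, 2.21], [0.23, 2.52], [-1.04, 4.18], [0, 3.07], [-2.55, 2.55]. Speed limits (rad/s): [2.22, 2.22, 2.57, 3.14, 3.14, 3.14].

INTERFACE

Orientations are given as a unit quaternion [w, x, y, z].
In Python, from station import ctrl, get_image, get_calibration gives the robot as it stands.
- The arm moves only by the tool move_arm, never from a script. Its argument "steps" is a list that holds one entry, the list of rows, each a list of 7 numbers: the shift along the world's x, y, z in cm, then the turn, a rotation vector about the world's x, y, z in degrees, then the opening, from -1 (shut) to 1 (fully open), so that 0 is half open. A call has 1 to 20 rows; each row is the pose to reach, as a shift and turn from the pose commanded when the call began; what a row does not reach only later rows make up. A row lasts 1/10 s, in which the tool goes at most 50 mm and 8.59 degrees, less where a joint would pass 70% of its speed; a pose out of reach is approached as far as the arm can. A call with a gripper value outside its range is refused whole. The fingers move at their own pace and stop on an object; "squeeze" is the grip in N (left out, the last holds). Time passes only in rows, so rows that repeat a pose let the fingers close. It gives the time, the measured TCP pose, the force, the opening and the grip force at its end, in the units of the state.
- ctrl.state(): the state, without advancing time (a new reading comes with each control period).
- get_image(name): name is "side" or "top"; returns the picture (480x640x3 uint8, blue, green, red); there is no depth.
- get_calibration(name): a dict with "vertical_fov" (degrees; the focal length in pixels is half the picture's height over the tangent of half this angle, whatever the lens; pixels are square), "cx", "cy" (the principal point, pixels), "k1" (the pictures are not rectified: a ray, as slopes to the right and down, at radius r is drawn at 1 + k1 r^2 times it, then the intrinsics apply), "xyz" and "attitude" of the camera in the world. Camera axes: x right, y up, looking along -z (the intrinsics and any distortion apply to the point x, -y, -z); pixel columns grow to the right and rows downward; lengths in mm; the calibration is good to about 2 mm. A picture is of the moment at which its call begins. get_calibration takes no time and is no camera call.
- ctrl.hand_in(): hands the job in; it is judged then, once.
The state is a dict: "time": time; "joints": joint angles; "joint_velocities": joint speeds; "tau": joint torques, N m; "ee_pos": TCP position; "tool_rot": TCP orientation; "contact_force": force on the tool from outside, world axes, zero at the start; "moment": the same for the moment, N m; "gripper_width": finger opening in mm; "grasp_force": force on a finger pad.
Only numpy, scipy, OpenCV 4.12 (cv2) and the standard library are available. Lean on these libraries where they do the work, as an engineer would, in place of code of your own. Each camera call takes 0.05 s, during which the arm holds its last target. There are 200 camera calls.

## Working session

There is one attempt and no reset: what is moved stays moved. The work goes in short steps, Python scripts to look and compute and a tool call to move; the robot and the scene stay as the last step left them, time stands still between calls to the robot, and variables do not carry over. Pictures are saved under pics/ and viewed, at most 10 in all, crops included, and the job is handed in when it is done.

Besides the shell and the picture viewer there is one more tool, called as name(argument=value, ...) on one line, values as JSON. move_arm: Moves the arm, as the interface text tells. Its arguments: {"type":"object","properties":{"steps":{"type":"array","items":{"type":"array","items":{"type":"array","items":{"type":"number"}}}},"squeeze":{"type":"number"}},"required":["steps"]}

```bash
mkdir -p pics; cat > h.py <<'E'
import numpy as np, cv2
from station import ctrl, get_image, get_calibration
from scipy.spatial.transform import Rotation as R
def rot(c):
    a=np.array(c["attitude"],float)
    return a if a.shape==(3,3) else R.from_quat([a[1],a[2],a[3],a[0]]).as_matrix()
def K(c):
    f=240/np.tan(np.radians(c["vertical_fov"]/2)); return np.array([[f,0,c["cx"]],[0,f,c["cy"]],[0,0,1.]])
def und(c,uv):
    k=K(c); uv=np.atleast_2d(np.array(uv,float)); d=(uv-k[:2,2])/k[0,0]; u=d.copy()
    for _ in range(30): u=d/(1+c["k1"]*(u**2).sum(1,keepdims=True))
    return u
def onplane(name,uv,z):
    c=get_calibration(name); u=und(c,uv); r=np.c_[u[:,0],-u[:,1],-np.ones(len(u))]@rot(c).T
    o=np.array(c["xyz"]); return o+r*((z-o[2])/r[:,2])[:,None]
def proj(name,p):
    c=get_calibration(name); q=(np.atleast_2d(p)-np.array(c["xyz"]))@rot(c)
    u=np.c_[q[:,0]/-q[:,2],-q[:,1]/-q[:,2]]; u*=1+c["k1"]*(u**2).sum(1,keepdims=True)
    k=K(c); return u*k[0,0]+k[:2,2]
E
python3 - <<'E'
from h import *
for n in("top","side"):
    cv2.imwrite(f"pics/{n}0.png",get_image(n)); print(get_calibration(n))
print(ctrl.state())
E
```

```text
{'vertical_fov': 57.76769930997266, 'cx': 315.19305289265776, 'cy': 235.4757164195684, 'k1': 0.0050088029910005825, 'xyz': array([ 383.7674294 ,  -91.39936891, 1297.31820484]), 'attitude': array([-0.70093378, -0.02940874,  0.03293945,  0.7118581 ])}
{'vertical_fov': 42.68429075024339, 'cx': 312.20877777312563, 'cy': 235.19801066272555, 'k1': -0.14765346810333718, 'xyz': array([1301.80254699, -799.87894046, 1061.6234227 ]), 'attitude': array([0.82703417, 0.36295976, 0.16905766, 0.39458105])}
{'time': 0.1, 'joints': array([ 1.17438374e+00,  3.00400598e-01,  1.52153026e+00, -3.36829697e-05,
        1.32065959e+00, -6.65925700e-02]), 'joint_velocities': array([ 0.00167728, -0.00062987, -0.00016032, -0.00190179,  0.0004941 ,
       -0.00213697]), 'tau': array([ 6.58999361e-04, -5.44378638e+01, -3.62368655e+01,  1.79065279e-05,
        3.02819193e-03, -4.00230726e-05]), 'ee_pos': array([178.05734146, 520.16402692, 230.78147566]), 'tool_rot': array([-9.85875197e-05,  1.64159420e-01,  9.86433695e-01, -4.89333211e-04]), 'contact_force': array([ 0.67020768, -0.09569356,  0.68856597]), 'moment': array([-0.01401602,  0.0160427 ,  0.00204597]), 'grasp_force': 0.0, 'gripper_width': 85.1338231314917}
```

View pics/top0.png

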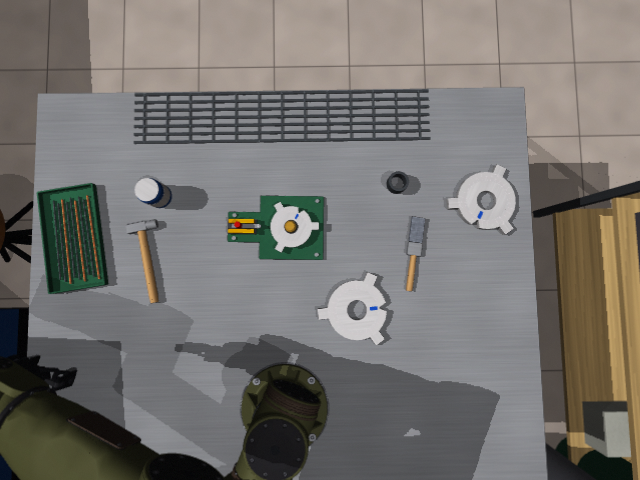

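View pics/side0.png

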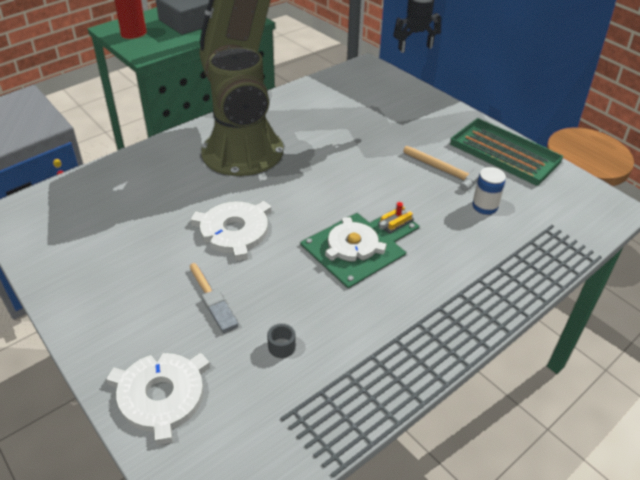

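The top view shows the jig with its small flange at (291,227), the channel to the left and the post at about (236,225). The robot base is at (284,400), and two larger flanges serve as decoys. I'll crop in closer.

```bash
python3 - <<'E'
from h import *
a=cv2.imread("pics/top0.png"); b=cv2.imread("pics/side0.png")
A=cv2.resize(a[185:270,220:335],None,fx=6.5,fy=6.5,interpolation=3)[:300*2]
cv2.imwrite("pics/c1.png",A)
hsv=cv2.cvtColor(a,cv2.COLOR_BGR2HSV); roi=np.zeros(a.shape[:2],np.uint8); roi[185:270,220:335]=1
def cen(m,z,n):
    k,l,s,c=cv2.connectedComponentsWithStats(m.astype(np.uint8))
    for i in range(1,k):
        if s[i,4]>6: print(n,s[i,4],c[i].round(1),onplane("top",c[i],z)[0].round(1))
H,S,V=[hsv[...,i].astype(int) for i in range(3)]
cen(roi*((H>105)&(H<130)&(S>120)),38,"blue")
cen(roi*(((H<6)|(H>174))&(S>150)),75,"red")
cen(roi*((H>22)&(H<32)&(S>120)),40,"yellow")
cen(roi*((H>8)&(H<24)&(S>80)),49,"brass")
m=(roi*((H>60)&(H<90)&(S>100))).astype(np.uint8)
c=max(cv2.findContours(m,0,2)[0],key=cv2.contourArea); hull=cv2.convexHull(c)
ap=cv2.approxPolyDP(c,4,True)[:,0]; print(np.c_[ap,onplane("top",ap,12)].round(1))
w=(roi*((S<40)&(V>170))).astype(np.uint8)
c=max(cv2.findContours(w,0,2)[0],key=cv2.contourArea)[:,0]; P=onplane("top",c,38)[:,:2]
np.save("rim.npy",P)
import sys
np.set_printoptions(suppress=True)
# robust circle
q=P
for r in range(15):
    s=np.linalg.lstsq(np.c_[2*q,np.ones(len(q))],(q**2).sum(1),rcond=None)[0]; rad=np.sqrt(s[2]+s[:2]@s[:2])
    d=np.hypot(*(P-s[:2]).T); q=P[abs(d-60)<5] if r>3 else P[abs(d-rad)<12]
print("circle",s[:2],rad,len(q))
d=np.hypot(*(P-s[:2]).T);an=np.degrees(np.arctan2(*(P-s[:2]).T[::-1]))
o=np.argsort(an); 
print([(int(an[i]),int(d[i])) for i in o if d[i]>66 or d[i]<56])
E
```

```text
blue 9 [296.1 216.2] [552.3 -43.8  38. ]
red 37 [237.4 224.6] [526.  120.8  75. ]
yellow 15 [246. 219.] [546.1 101.9  40. ]
yellow 20 [249.4 231.4] [509.8  92.3  40. ]
brass 106 [241.1 220.9] [539.5 114.7  49. ]
brass 117 [290.2 225.9] [522.8 -26.7  49. ]
brass 126 [240.1 230.3] [512.4 117.5  49. ]
[[ 229.   212.   571.4  156.8   12. ]
 [ 229.   217.   556.4  156.7   12. ]
 [ 252.   217.   555.4   88.4   12. ]
 [ 261.   224.   534.1   61.7   12. ]
 [ 256.   234.   504.5   76.7   12. ]
 [ 228.   234.   505.7  159.6   12. ]
 [ 229.   241.   484.9  156.6   12. ]
 [ 258.   241.   483.5   70.9   12. ]
 [ 260.   258.   433.2   65.2   12. ]
 [ 322.   258.   430.3 -117.8   12. ]
 [ 322.   197.   612.5 -120.9   12. ]
 [ 261.   196.   618.3   61.3   12. ]
 [ 260.   212.   570.1   64.5   12. ]]
circle [523.62541666 -28.16519448] 58.539095643121826 54
[(-94, 79), (-84, 79), (-37, 54), (-35, 46), (-29, 43), (-24, 44), (-19, 55), (22, 67), (23, 77), (24, 68), (25, 72), (26, 76), (28, 77), (31, 76), (33, 78), (36, 77), (37, 71), (37, 75), (38, 68), (143, 68), (143, 78), (144, 70), (146, 79), (148, 77), (151, 78), (153, 77), (155, 78), (157, 75), (157, 68), (157, 77), (158, 71)]
```

View pics/c1.png

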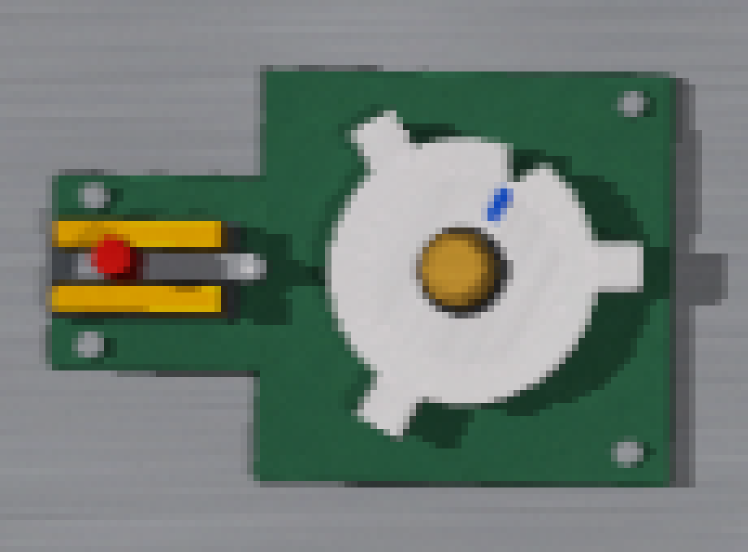

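The crop shows the notch pointing about -29.5° in world, with lugs at -89.5°, 30.5° and 150.5°. The jig's +x is about 89° in world and the flange centre is about (523.6, -28). The plan is to sweep the lug at -89.5° counter-clockwise by about 118°, which keeps clear of the tongue.

move_arm(steps=[[[31.8,-62.7,0,0,0,-160.6,-1],[31.8,-62.7,0,0,0,-160.6,-1],[31.8,-62.7,0,0,0,-160.6,-1],[31.8,-62.7,0,0,0,-160.6,-1],[31.8,-62.7,0,0,0,-160.6,-1],[31.8,-62.7,0,0,0,-160.6,-1],[31.8,-62.7,0,0,0,-160.6,-1],[31.8,-62.7,0,0,0,-160.6,-1],[31.8,-62.7,0,0,0,-160.6,-1],[31.8,-62.7,0,0,0,-160.6,-1],[31.8,-62.7,0,0,0,-160.6,-1],[31.8,-62.7,0,0,0,-160.6,-1],[31.8,-62.7,0,0,0,-160.6,-1],[31.8,-62.7,0,0,0,-160.6,-1],[31.8,-62.7,0,0,0,-160.6,-1],[31.8,-62.7,0,0,0,-160.6,-1],[31.8,-62.7,0,0,0,-160.6,-1],[31.8,-62.7,0,0,0,-160.6,-1],[31.8,-62.7,0,0,0,-160.6,-1],[31.8,-62.7,-14,0,0,-160.6,-1]]])

```text
time: 2.1
ee_pos: [498.6, -107.4, 185.5]
tool_rot: [0.001, 1.0, 0.002, 0.005]
contact_force: [1.4, -1.0, -1.4]
gripper_width: 0.2
grasp_force: 0.0
```

move_arm(steps=[[[0,0,-9,0,0,0,-1],[0,0,-9,0,0,0,-1],[0,0,-9,0,0,0,-1],[0,0,-9,0,0,0,-1]]])

```text
time: 2.5
ee_pos: [496.4, -106.8, 92.2]
tool_rot: [-0.0, 1.0, 0.004, -0.0]
contact_force: [-0.4, -0.2, 0.5]
gripper_width: 0.2
grasp_force: 0.0
```

move_arm(steps=[[[0,0,-4,0,0,0,-1],[0,0,-5.5,0,0,0,-1],[0,0,-6.3,0,0,0,-1],[0,0,-6.7,0,0,0,-1],[0,0,-6.7,0,0,0,-1],[0,0,-6.7,0,0,0,-1]]])

```text
time: 3.1
ee_pos: [496.9, -106.8, 25.6]
tool_rot: [0.0, 1.0, 0.004, 0.001]
contact_force: [-0.2, 0.3, -1.2]
gripper_width: 0.2
grasp_force: 0.0
```

```bash
python3 - <<'E'
from h import *
s=ctrl.state(); print(s["ee_pos"],s["contact_force"],s["tool_rot"])
b=get_image("side"); cv2.imwrite("pics/s2.png",cv2.resize(b[180:300,270:430],None,fx=5,fy=5,interpolation=3))
# arc rows relative to now: lug angle phi0+d
c=np.array([523.6,-28.2]); 
def f(d,gap):
    a=np.radians(-89.5+d); u=np.array([np.cos(a),np.sin(a)]); t=np.array([-u[1],u[0]]); return c+78*u-(22+gap)*t
for d in list(range(0,120,4))+[118]: print(d,((f(d,0)-f(0,6))/10).round(2))
E
```

```text
[ 496.85928644 -106.83887967   25.56813227] [-0.19406445  0.26045191 -1.19816574] [2.77076942e-04 9.99989748e-01 4.41696825e-03 9.57988250e-04]
0 [0.6  0.01]
4 [ 1.15 -0.12]
8 [ 1.71 -0.22]
12 [ 2.27 -0.27]
16 [ 2.84 -0.28]
20 [ 3.4  -0.25]
24 [ 3.96 -0.19]
28 [ 4.52 -0.08]
32 [5.07 0.06]
36 [5.6  0.25]
40 [6.12 0.46]
44 [6.63 0.72]
48 [7.12 1.01]
52 [7.58 1.33]
56 [8.02 1.68]
60 [8.44 2.07]
64 [8.82 2.48]
68 [9.18 2.92]
72 [9.51 3.38]
76 [9.8  3.86]
80 [10.06  4.37]
84 [10.29  4.89]
88 [10.47  5.42]
92 [10.62  5.97]
96 [10.73  6.52]
100 [10.8   7.08]
104 [10.83  7.65]
108 [10.83  8.21]
112 [10.78  8.78]
116 [10.69  9.34]
118 [10.64  9.61]
```

View pics/s2.png

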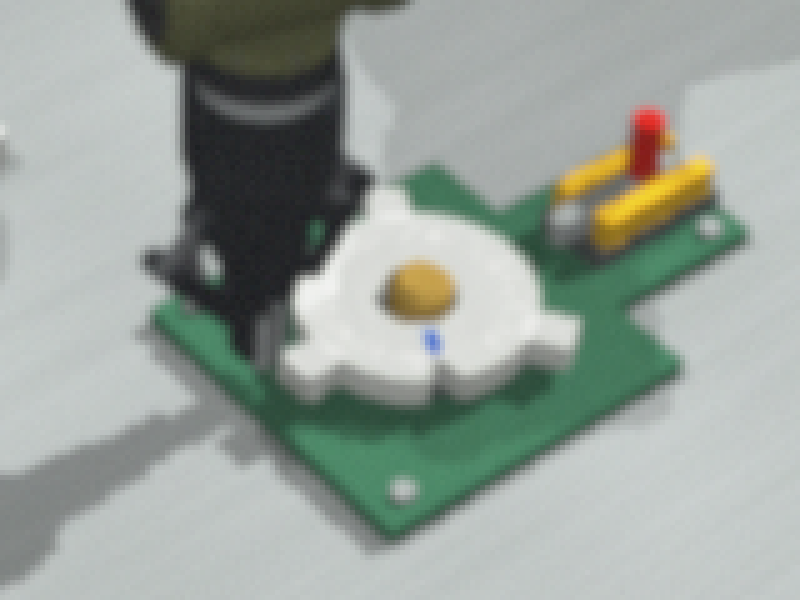

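The fingers (crop 265,340) stand just behind the lug (crop 315,365). I'll start the push slowly.

move_arm(steps=[[[0.2,0,0,0,0,0,-1],[0.4,0,0,0,0,0,-1],[0.6,0,0,0,0,0,-1],[0.74,-0.03,0,0,0,1,-1],[0.88,-0.06,0,0,0,2,-1],[1.02,-0.09,0,0,0,3,-1],[1.15,-0.12,0,0,0,4,-1],[1.43,-0.17,0,0,0,6,-1],[1.71,-0.22,0,0,0,8,-1],[1.99,-0.25,0,0,0,10,-1],[2.27,-0.27,0,0,0,12,-1]]])

```text
time: 4.25
ee_pos: [518.9, -109.4, 24.2]
tool_rot: [-0.0, 0.994, 0.11, -0.0]
contact_force: [-2.0, -0.2, 0.9]
gripper_width: -0.0
grasp_force: 0.9
```

move_arm(steps=[[[0.28,-0.01,0,0,0,2,-1],[0.57,-0.01,0,0,0,4,-1],[0.85,0,0,0,0,6,-1],[1.13,0.02,0,0,0,8,-1],[1.41,0.05,0,0,0,10,-1],[1.69,0.08,0,0,0,12,-1],[1.97,0.13,0,0,0,14,-1],[2.25,0.19,0,0,0,16,-1],[2.53,0.26,0,0,0,18,-1],[2.8,0.33,0,0,0,20,-1],[3.07,0.42,0,0,0,22,-1],[3.33,0.52,0,0,0,24,-1],[3.59,0.62,0,0,0,26,-1],[3.85,0.73,0,0,0,28,-1],[4.1,0.86,0,0,0,30,-1],[4.36,0.99,0,0,0,32,-1],[4.6,1.13,0,0,0,34,-1],[4.85,1.28,0,0,0,36,-1],[5.08,1.44,0,0,0,38,-1],[5.31,1.6,0,0,0,40,-1]]])

```text
time: 6.25
ee_pos: [571.9, -93.4, 24.1]
tool_rot: [-0.0, 0.896, 0.443, -0.0]
contact_force: [-2.7, -1.2, -0.9]
gripper_width: 0.2
grasp_force: 0.8
```

move_arm(steps=[[[0.22,0.17,0,0,0,2,-1],[0.44,0.35,0,0,0,4,-1],[0.65,0.54,0,0,0,6,-1],[0.86,0.74,0,0,0,8,-1],[1.05,0.94,0,0,0,10,-1],[1.24,1.15,0,0,0,12,-1],[1.42,1.37,0,0,0,14,-1],[1.6,1.59,0,0,0,16,-1],[1.77,1.82,0,0,0,18,-1],[1.93,2.05,0,0,0,20,-1],[2.08,2.29,0,0,0,22,-1],[2.22,2.53,0,0,0,24,-1],[2.36,2.78,0,0,0,26,-1],[2.48,3.04,0,0,0,28,-1],[2.6,3.3,0,0,0,30,-1],[2.71,3.56,0,0,0,32,-1],[2.8,3.82,0,0,0,34,-1],[2.89,4.09,0,0,0,36,-1],[2.97,4.36,0,0,0,38,-1],[3.04,4.64,0,0,0,40,-1]]])

```text
time: 8.25
ee_pos: [602.5, -47.1, 24.1]
tool_rot: [0.0, 0.691, 0.723, -0.0]
contact_force: [-0.4, -1.5, 0.2]
gripper_width: -0.1
grasp_force: 0.8
```

move_arm(steps=[[[0.06,0.28,0,0,0,2,-1],[0.11,0.55,0,0,0,4,-1],[0.15,0.83,0,0,0,6,-1],[0.18,1.11,0,0,0,8,-1],[0.2,1.4,0,0,0,10,-1],[0.21,1.68,0,0,0,12,-1],[0.21,1.96,0,0,0,14,-1],[0.21,2.24,0,0,0,16,-1],[0.2,2.4,0,0,0,18,-1],[0.18,2.67,0,0,0,20,-1],[0.16,2.81,0,0,0,20,-1],[0.16,2.81,0,0,0,20,-1]]])

```text
time: 9.45
ee_pos: [604.1, -18.8, 24.2]
tool_rot: [0.0, 0.556, 0.831, 0.0]
contact_force: [-0.6, 0.3, 0.1]
gripper_width: 0.3
grasp_force: 0.3
```

```bash
python3 - <<'E'
from h import *
s=ctrl.state(); print(s["ee_pos"],s["contact_force"])
a=get_image("top"); b=get_image("side")
A=cv2.resize(a[185:270,220:335],(540,400),interpolation=3); B=cv2.resize(b[180:300,290:430],(467,400),interpolation=3)
cv2.imwrite("pics/t3.png",np.hstack([A[:, :400],B[:,:400]]))
cv2.imwrite("pics/side3.png",b)
hsv=cv2.cvtColor(b,cv2.COLOR_BGR2HSV); H,S,V=[hsv[...,i].astype(int) for i in range(3)]
m=np.zeros(H.shape,np.uint8); m[180:300,290:430]=((H>105)&(H<130)&(S>90))[180:300,290:430]
k,l,st,ce=cv2.connectedComponentsWithStats(m)
for i in range(1,k): print("blue",st[i,4],ce[i],onplane("side",ce[i],38)[0])
u=np.array([np.cos(np.radians(89.1)),np.sin(np.radians(89.1))]); c=np.array([523.6,-28.2])
print("mark px",proj("side",np.r_[c+60*u,38]), proj("top",np.r_[c+60*u,38]))
E
```

```text
[604.08267323 -18.76567399  24.24886397] [-0.60393265  0.30947196  0.11731816]
mark px [[371.42525569 229.41562597]] [[270.24487125 226.07356452]]
```

View pics/t3.png

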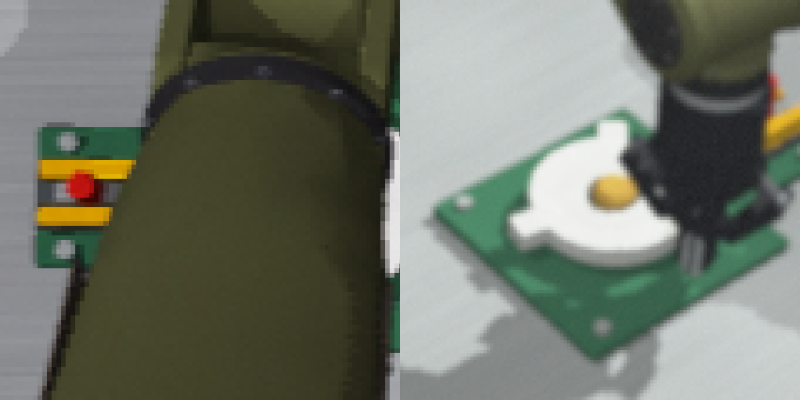

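The arm hides the notch in both halves of the picture, though the flange has turned as planned. I'll back off, lift and move aside for a look.

move_arm(steps=[[[0.3,-0.7,0,0,0,0,-1],[0.6,-1.5,0,0,0,0,-1],[0.6,-1.5,4,0,0,0,-1],[0.6,-1.5,8,0,0,0,-1],[0,-6,10,0,0,0,-1],[-4,-11,10,0,0,0,-1],[-8,-16,10,0,0,0,-1],[-10,-20,10,0,0,0,-1]]])

```text
time: 10.35
ee_pos: [514.0, -201.4, 124.5]
tool_rot: [0.0, 0.556, 0.831, -0.0]
contact_force: [0.5, -0.8, -0.4]
gripper_width: 0.1
grasp_force: 0.0
```

```bash
cat > look.py <<'E'
from h import *
import sys
tag=sys.argv[1]
s=ctrl.state(); print(s["ee_pos"].round(1),s["contact_force"].round(1),s["time"])
a=get_image("top"); b=get_image("side"); cv2.imwrite(f"pics/top{tag}.png",a); cv2.imwrite(f"pics/side{tag}.png",b)
A=cv2.resize(a[185:270,220:335],(540,400),interpolation=3); B=cv2.resize(b[180:300,290:430],(467,400),interpolation=3)
cv2.imwrite(f"pics/v{tag}.png",np.hstack([A[:, :400],B[:,:400]]))
hsv=cv2.cvtColor(a,cv2.COLOR_BGR2HSV); H,S,V=[hsv[...,i].astype(int) for i in range(3)]
roi=np.zeros(H.shape,np.uint8); roi[185:270,258:335]=1
w=(roi*((S<40)&(V>170))).astype(np.uint8)
c=max(cv2.findContours(w,0,2)[0],key=cv2.contourArea)[:,0]; P=onplane("top",c,38)[:,:2]
q=P
for r in range(15):
    s=np.linalg.lstsq(np.c_[2*q,np.ones(len(q))],(q**2).sum(1),rcond=None)[0]
    d=np.hypot(*(P-s[:2]).T); q=P[abs(d-(60 if r>3 else np.sqrt(s[2]+s[:2]@s[:2])))<(5 if r>3 else 12)]
print("circle",s[:2],len(q))
an=np.degrees(np.arctan2(*(P-s[:2]).T[::-1])); o=np.argsort(an)
print([(int(an[i]),int(d[i])) for i in o if d[i]>66 or d[i]<54])
th=an[d>68]; z=np.exp(3j*np.radians(th)); print("lug mod120",np.degrees(np.angle(z.mean()))/3)
roi[:]=0; roi[185:270,220:335]=1
for nm,m,z in(("blue",(H>105)&(H<130)&(S>100),38),("red",((H<6)|(H>174))&(S>150),75)):
    k,l,st,ce=cv2.connectedComponentsWithStats((roi*m).astype(np.uint8))
    for i in range(1,k):
        if st[i,4]>4: print(nm,st[i,4],onplane("top",ce[i],z)[0].round(1))
E
python3 look.py 4
```

```text
[ 514.  -201.4  124.5] [ 0.5 -0.8 -0.4] 10.35
circle [520.43650431 -25.59675511] 54
[(-107, 79), (-99, 76), (-96, 79), (-94, 75), (9, 66), (10, 75), (12, 79), (13, 73), (14, 76), (18, 78), (21, 76), (23, 78), (24, 68), (25, 72), (77, 44), (85, 49), (131, 77), (132, 79), (135, 79), (137, 77), (143, 78), (144, 70), (144, 76), (145, 72)]
lug mod120 19.117602129879742
blue 13 [527.8   8.5  38. ]
red 37 [526.  120.8  75. ]
```

View pics/v4.png

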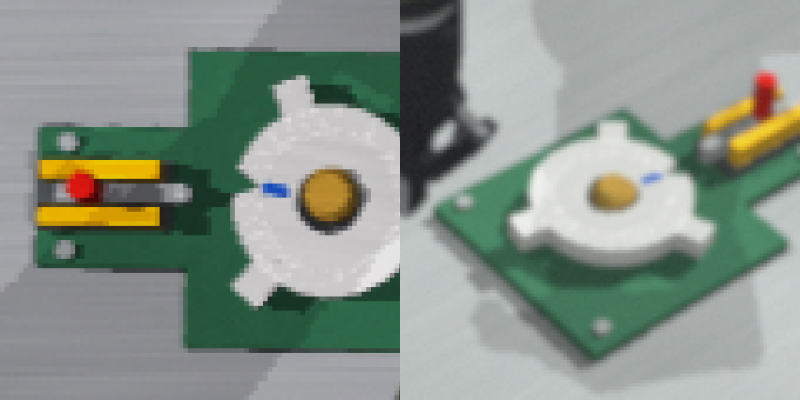

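In the left (top) half the notch is at (245,180) and the nose at (180,193), so the notch sits about 79° and needs about 9° more turn. I'll go back and finish the push.

move_arm(steps=[[[4,4.5,0,0,0,0,-1],[8,9,0,0,0,0,-1],[10.3,13.5,0,0,0,0,-1],[10.6,18.3,0,0,0,0,-1],[10.6,18.3,-4,0,0,0,-1],[10.6,18.3,-8,0,0,0,-1],[10.6,18.3,-10,0,0,0,-1],[10.4,19,-10,0,0,0,-1],[10.2,19.5,-10,0,0,0,-1],[10,20,-10,0,0,0,-1],[9.95,20.2,-10,0,0,1.5,-1],[9.9,20.4,-10,0,0,3,-1],[9.85,20.6,-10,0,0,4.5,-1],[9.82,20.8,-10,0,0,6,-1],[9.78,21,-10,0,0,7.5,-1],[9.75,21.25,-10,0,0,9,-1],[9.75,21.25,-10,0,0,9,-1],[9.75,21.25,-10,0,0,9,-1]]])

```text
time: 12.25
ee_pos: [613.0, 12.9, 24.2]
tool_rot: [-0.0, 0.489, 0.872, -0.0]
contact_force: [0.2, -0.6, 0.2]
gripper_width: -0.1
grasp_force: 0.0
```

move_arm(steps=[[[0.4,-0.7,0,0,0,0,-1],[0.8,-1.5,0,0,0,0,-1],[0.8,-1.5,4,0,0,0,-1],[0.8,-1.5,8,0,0,0,-1],[0,-6,10,0,0,0,-1],[-4,-11,10,0,0,0,-1],[-8,-16,10,0,0,0,-1],[-10,-20,10,0,0,0,-1]]])

```text
time: 13.05
ee_pos: [523.2, -169.8, 124.5]
tool_rot: [0.0, 0.489, 0.872, -0.0]
contact_force: [0.2, -0.6, 0.4]
gripper_width: -0.2
grasp_force: 0.0
```

```bash
python3 look.py 5
```

```text
[ 523.2 -169.8  124.5] [ 0.2 -0.6  0.4] 13.05
circle [520.37248947 -25.67526864] 59
[(9, 66), (10, 75), (12, 79), (13, 73), (14, 79), (16, 77), (18, 78), (21, 77), (23, 78), (24, 68), (25, 72), (77, 44), (85, 49), (131, 77), (132, 79), (135, 79), (137, 77), (143, 78), (144, 70), (144, 76), (145, 72)]
lug mod120 18.665748728231367
blue 13 [527.8   8.5  38. ]
red 37 [526.  120.8  75. ]
```

View pics/v5.png

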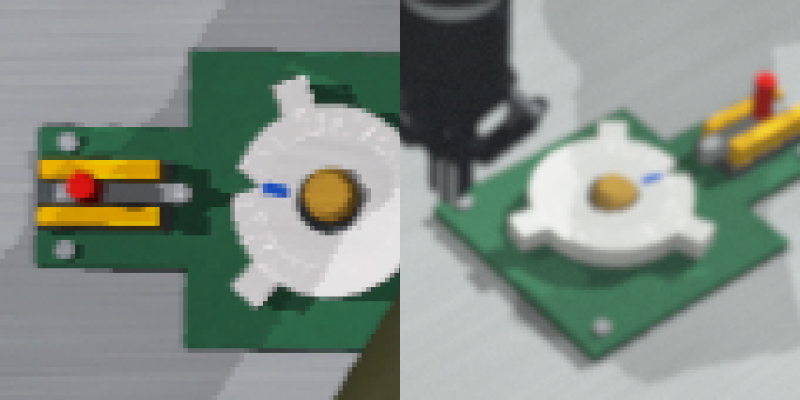

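Nothing moved: the earlier retreat was cut short by the step limit, so the fingers passed outside the lug. The notch is still at about 79°. I'll redo it, settling above the start point first.

move_arm(steps=[[[4,3,0,0,0,0,-1],[7,7,0,0,0,0,-1],[8.7,11,0,0,0,0,-1],[8.7,13.2,0,0,0,0,-1],[8.7,13.2,-3,0,0,0,-1],[8.7,13.2,-4,0,0,0,-1],[8.7,13.2,-4,0,0,0,-1]]])

```text
time: 13.85
ee_pos: [611.0, -36.5, 82.7]
tool_rot: [-0.001, 0.489, 0.872, -0.001]
contact_force: [-0.5, 0.0, -0.3]
gripper_width: 0.1
grasp_force: 0.0
```

move_arm(steps=[[[0,0,-3,0,0,-8,-1],[0,0,-5,0,0,-9,-1],[0,0,-5.8,0,0,-9,-1],[-0.2,0.6,-5.8,0,0,-9,-1],[-0.4,1.2,-5.8,0,0,-9,-1],[-0.6,1.6,-5.8,0,0,-9,-1],[-0.7,1.8,-5.8,0,0,-9,-1],[-0.74,2,-5.8,0,0,-7.5,-1],[-0.78,2.2,-5.8,0,0,-6,-1],[-0.82,2.4,-5.8,0,0,-4.5,-1],[-0.86,2.6,-5.8,0,0,-3,-1],[-0.9,2.8,-5.8,0,0,-1.5,-1],[-0.94,3.03,-5.8,0,0,0,-1],[-0.94,3.03,-5.8,0,0,0,-1],[-0.94,3.03,-5.8,0,0,0,-1]]])

```text
time: 15.35
ee_pos: [601.9, -5.5, 26.0]
tool_rot: [-0.0, 0.489, 0.873, -0.0]
contact_force: [-0.3, -0.1, 0.2]
gripper_width: 0.1
grasp_force: 0.1
```

move_arm(steps=[[[0.4,-0.7,0,0,0,0,-1],[0.8,-1.5,0,0,0,0,-1],[0.8,-1.5,4,0,0,0,-1],[0.8,-1.5,8,0,0,0,-1],[0.8,-5,10,0,0,0,-1],[-1,-9,10,0,0,0,-1],[-3,-13,10,0,0,0,-1],[-5,-17,10,0,0,0,-1],[-5,-18,10,0,0,0,-1],[-5,-18,10,0,0,0,-1]]])

```text
time: 16.35
ee_pos: [552.1, -187.6, 126.4]
tool_rot: [0.0, 0.49, 0.872, 0.0]
contact_force: [-0.2, 0.4, 0.7]
gripper_width: -0.2
grasp_force: 0.0
```

```bash
python3 look.py 6
```

```text
[ 552.1 -187.6  126.4] [-0.2  0.4  0.7] 16.35
circle [520.66211564 -26.45935564] 56
[(-100, 67), (-90, 66), (-85, 66), (19, 69), (20, 75), (20, 66), (21, 73), (26, 79), (32, 77), (33, 78), (34, 72), (35, 76), (35, 70), (81, 47), (82, 50), (85, 44), (88, 44), (95, 53), (95, 50), (138, 68), (140, 74), (140, 70), (142, 79), (144, 77), (150, 79), (154, 76), (154, 70), (155, 72)]
lug mod120 27.7936204882326
blue 14 [521.7   8.8  38. ]
red 37 [526.  120.8  75. ]
```

View pics/v6.png

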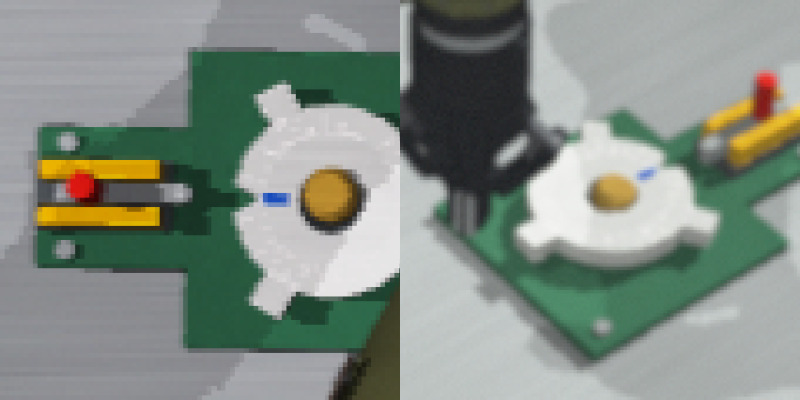

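The notch (left half, 240,197) now faces the nose (180,193), about 2 mm off, which is within the wedge's range. Next I'll go over to the outer side of the post.

move_arm(steps=[[[-0.5,4.5,0,0,0,-6,-1],[-1,9,0,0,0,-12,-1],[-1.5,13.5,0,0,0,-18,-1],[-2,18,0,0,0,-24,-1],[-2.3,22.5,0,0,0,-30,-1],[-2.57,27,0,0,0,-32.5,-1],[-2.57,31,0,0,0,-32.5,-1],[-2.57,33.7,0,0,0,-32.5,-1],[-2.57,33.7,-3,0,0,-32.5,-1],[-2.57,33.7,-3,0,0,-32.5,-1]]])

```text
time: 17.45
ee_pos: [524.5, 152.9, 93.3]
tool_rot: [-0.001, 0.712, 0.702, -0.002]
contact_force: [-0.5, -0.5, -0.3]
gripper_width: 0.2
grasp_force: 0.0
```

move_arm(steps=[[[0,0,-2.5,0,0,0,-1],[0,0,-4.2,0,0,0,-1],[0,0,-4.2,0,0,0,-1],[0,0,-4.2,0,0,0,-1]]])

```text
time: 17.85
ee_pos: [526.8, 151.5, 55.3]
tool_rot: [0.0, 0.713, 0.701, 0.0]
contact_force: [0.1, -0.5, 0.3]
gripper_width: 0.1
grasp_force: 0.0
```

move_arm(steps=[[[0,-0.4,0,0,0,0,-1],[0,-0.8,0,0,0,0,-1],[0,-1,0,0,0,0,-1],[0,-1.2,0,0,0,0,-1],[0,-1.4,0,0,0,0,-1],[0,-1.6,0,0,0,0,-1],[0,-1.85,0,0,0,0,-1],[0,-2.1,0,0,0,0,-1],[-0.02,-2.35,0,0,0,0,-1],[-0.03,-2.6,0,0,0,0,-1],[-0.04,-2.85,0,0,0,0,-1],[-0.05,-3.1,0,0,0,0,-1],[-0.05,-3.35,0,0,0,0,-1],[-0.05,-3.6,0,0,0,0,-1],[-0.05,-3.6,0,0,0,0,-1]]])

```text
time: 19.35
ee_pos: [525.9, 114.8, 54.2]
tool_rot: [-0.0, 0.713, 0.701, -0.0]
contact_force: [-0.3, 0.1, -0.2]
gripper_width: 0.1
grasp_force: 0.0
```

move_arm(steps=[[[0,-0.15,0,0,0,0,-1],[0,-0.3,0,0,0,0,-1],[0,-0.45,0,0,0,0,-1]]])

```text
time: 19.65
ee_pos: [525.8, 110.9, 54.2]
tool_rot: [-0.0, 0.713, 0.701, -0.0]
contact_force: [-1.8, 6.1, 1.1]
gripper_width: -0.3
grasp_force: 2.6
```

```bash
python3 - <<'E'
from h import *
s=ctrl.state(); print(s["ee_pos"],s["contact_force"])
b=get_image("side"); cv2.imwrite("pics/s7.png",cv2.resize(b[180:300,290:430],(700,600),interpolation=3))
E
```

```text
[525.78024    110.87896676  54.16273274] [-1.75828722  6.09598095  1.07341169]
```

View pics/s7.png

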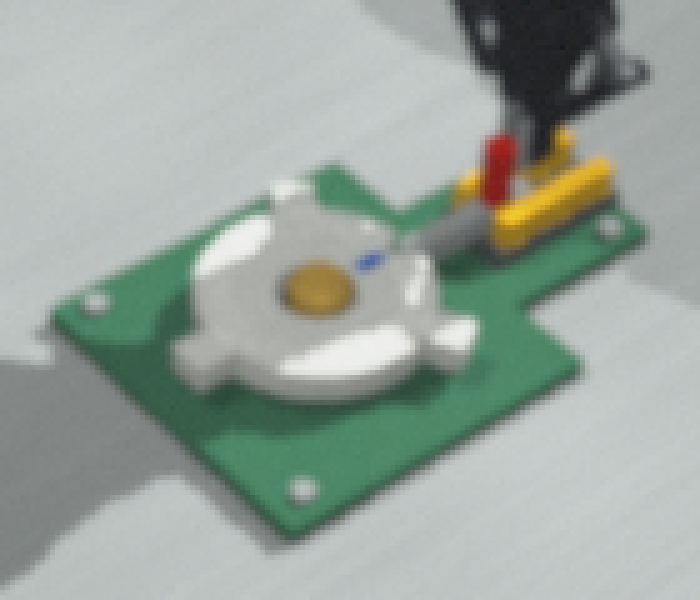

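The tongue's nose (400,250) is entering the notch, at 6 N. I'll continue in small steps.

move_arm(steps=[[[0,-0.08,0,0,0,0,-1],[0,-0.16,0,0,0,0,-1],[0,-0.24,0,0,0,0,-1]]])

```text
time: 20.0
ee_pos: [525.7, 108.6, 54.1]
tool_rot: [-0.0, 0.713, 0.701, -0.0]
contact_force: [-2.2, 4.5, 0.1]
gripper_width: 0.0
grasp_force: 2.6
```

move_arm(steps=[[[0,-0.06,0,0,0,0,-1],[0,-0.12,0,0,0,0,-1]]])

```text
time: 20.2
ee_pos: [525.7, 107.4, 54.2]
tool_rot: [-0.0, 0.713, 0.701, -0.0]
contact_force: [-1.4, 5.2, 1.5]
gripper_width: 0.4
grasp_force: 2.6
```

move_arm(steps=[[[0,-0.06,0,0,0,0,-1],[0,-0.12,0,0,0,0,-1]]])

```text
time: 20.4
ee_pos: [525.7, 106.2, 54.2]
tool_rot: [-0.0, 0.713, 0.701, -0.0]
contact_force: [-2.1, 5.8, 0.9]
gripper_width: 0.1
grasp_force: 2.7
```

move_arm(steps=[[[0,-0.05,0,0,0,0,-1],[0,-0.1,0,0,0,0,-1]]])

```text
time: 20.6
ee_pos: [525.7, 105.3, 54.1]
tool_rot: [-0.0, 0.713, 0.701, -0.0]
contact_force: [-2.3, 6.2, 0.5]
gripper_width: 0.3
grasp_force: 3.3
```

move_arm(steps=[[[0,-0.05,0,0,0,0,-1],[0,-0.1,0,0,0,0,-1]]])

```text
time: 20.8
ee_pos: [525.6, 104.5, 54.1]
tool_rot: [-0.001, 0.713, 0.701, -0.0]
contact_force: [-2.2, 9.8, 2.9]
gripper_width: 0.4
grasp_force: 4.8
```

move_arm(steps=[[[0,-0.04,0,0,0,0,-1],[0,-0.04,0,0,0,0,-1]]])

```text
time: 21.0
ee_pos: [525.6, 104.4, 54.2]
tool_rot: [-0.001, 0.713, 0.701, 0.0]
contact_force: [-2.9, 10.8, 0.9]
gripper_width: 0.3
grasp_force: 5.2
```

move_arm(steps=[[[0,-0.03,0,0,0,0,-1],[0,-0.03,0,0,0,0,-1]]])

```text
time: 21.2
ee_pos: [525.7, 104.3, 54.2]
tool_rot: [-0.001, 0.713, 0.701, 0.0]
contact_force: [-2.3, 12.6, 0.7]
gripper_width: 0.2
grasp_force: 6.2
```

move_arm(steps=[[[0,-0.04,0,0,0,0,-1],[0,-0.04,0,0,0,0,-1]]])

```text
time: 21.4
ee_pos: [525.6, 104.2, 54.2]
tool_rot: [-0.001, 0.713, 0.701, 0.0]
contact_force: [-3.3, 14.3, 0.5]
gripper_width: -0.1
grasp_force: 7.4
```

move_arm(steps=[[[0,-0.02,0,0,0,0,-1],[0,-0.02,0,0,0,0,-1],[0,-0.02,0,0,0,0,-1]]])

```text
time: 21.7
ee_pos: [525.6, 104.1, 54.2]
tool_rot: [-0.001, 0.713, 0.701, 0.0]
contact_force: [-3.3, 15.7, 0.5]
gripper_width: 0.1
grasp_force: 8.1
```

move_arm(steps=[[[0,0,0,0,0,0,-1],[0,0,0,0,0,0,-1],[0,0,0,0,0,0,-1],[0,0,0,0,0,0,-1],[0,0,0,0,0,0,-1],[0,0,0,0,0,0,-1],[0,0,0,0,0,0,-1],[0,0,0,0,0,0,-1],[0,0,0,0,0,0,-1],[0,0,0,0,0,0,-1]]])

```text
time: 22.7
ee_pos: [525.6, 104.1, 54.2]
tool_rot: [-0.001, 0.713, 0.701, 0.0]
contact_force: [-3.0, 15.8, 0.8]
gripper_width: -0.2
grasp_force: 8.1
```

move_arm(steps=[[[0,0.1,0,0,0,0,-1],[0,0.3,0,0,0,0,-1],[0,0.7,0,0,0,0,-1],[0,1.5,0,0,0,0,-1],[0,2.5,0,0,0,0,-1],[0,2.5,4,0,0,0,-1],[0,2.5,8,0,0,0,-1],[0,2.5,12,0,0,0,-1],[-3,6,12,0,0,0,-1],[-6,9.5,12,0,0,0,-1],[-9,13,12,0,0,0,-1],[-12,17,12,0,0,0,-1],[-12,17,12,0,0,0,-1]]])

```text
time: 24.0
ee_pos: [402.9, 276.6, 174.5]
tool_rot: [-0.0, 0.711, 0.703, 0.0]
contact_force: [0.4, 0.7, 0.1]
gripper_width: -0.1
grasp_force: 0.0
```

```bash
python3 look.py 8
```

```text
[402.9 276.6 174.5] [0.4 0.7 0.1] 24.0
circle [521.80299281 -28.51535108] 59
[(-99, 79), (-87, 78), (17, 67), (17, 73), (18, 70), (19, 77), (21, 78), (24, 76), (26, 78), (28, 76), (30, 78), (32, 69), (33, 73), (33, 66), (80, 50), (80, 52), (86, 43), (90, 49), (90, 46), (93, 52), (138, 70), (139, 76), (139, 72), (140, 79), (143, 79), (145, 77), (151, 79), (153, 78), (153, 72), (154, 74), (154, 68)]
lug mod120 26.0690009268214
blue 14 [524.2   6.7  38. ]
red 35 [525.4  81.8  75. ]
```

View pics/v8.png

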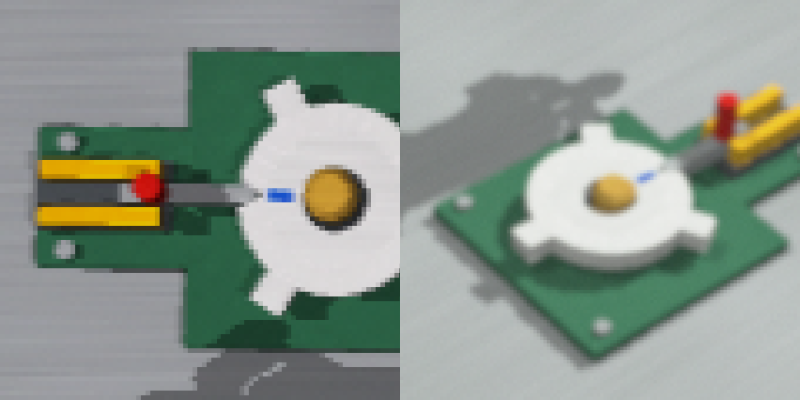

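The tongue is seated in the notch (left half, 250,195). The bore gap shows only on the far side of the spigot, so the flange is bedded. The gripper is clear.

```bash
python3 -c "
from station import ctrl; print(ctrl.hand_in())"
```

```text
the job is handed in; nothing more can be done
None
```

I turned the flange until its notch faced the tongue, pushed the tongue home and pressed it at about 16 N for a second. The gripper is clear, and I handed the job in at 24 s without a verdict. No force I read passed 17 N, and I made no separate check of the hammer, brush, coupling and tin, which the arm did not go near.

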